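Stand the fallen ink tin back up in its row

ROBOT

A 6-joint arm with a two-finger parallel gripper is mounted at the origin on the work surface. World frame = base frame: x ahead of the robot, y to its left, z up, the work surface at z = 0. Lengths are in m, angles in rad, forces in N, time in s.
With the tool pointing down it reaches from about 0.325 to 0.925 m from the base axis. Payload 3.1 kg.
Tool frame: the origin (TCP) lies on the mounting face of the last link; the fingertips stand 173 mm ahead of it and the grasp point (between the pads) lies 155 mm ahead of it (r.tip_reach is the distance from the TCP to the fingertips, in m); z points along the fingers, y is the line along which they close (so a half turn about z gives the same grasp; the last joint's range is limited). The gripper opens to 85 mm and grips with 20 to 120 N. Pads are 22 mm wide; open, the fingers measure 114 mm over their backs; the gripper's body (76 mm by 85 mm) begins 54 mm behind the grasp point. The pads swing forward as they close: fully open they stand 13 mm farther back than shut.
Start: joints at [1.106, 0.217, 1.613, -0, 1.311, -0.112], TCP at [0.216, 0.587, 0.405] pointing down, gripper open.
Joint ranges: [-2.75, 2.75], [-0.78, 2.1], [0.31, 2.55], [-1.13, 4.27], [0.13, 2.63], [-2.58, 2.58]. Speed limits (rad/s): [2.79, 2.79, 3.14, 3.14, 3.14, 3.14].

INTERFACE

Orientations are given as a unit quaternion [w, x, y, z].
In Python, from cell import r gives the robot as it stands.
- The arm moves only by the shell command python3 -m crank 'ROWS' [FORCE]. ROWS is JSON, a list of rows, each an object of numbers: "grip": the closure in counts, from 0 (fully open) to 255 (shut); "dx", "dy", "dz": the shift along the tool's x, y, z in cm; "rx", "ry", "rz": the turn, a rotation vector about the tool's x, y, z in degrees. In form: [{"grip": .., "dx": .., "dy": .., "dz": .., "rx": .., "ry": .., "rz": ..}, ...]. A call has 1 to 10 rows; each row is the pose to reach, as a shift and turn from the pose commanded when the call began, along the tool's axes at that moment; what a row does not reach only later rows make up. A row lasts 1/12 s, in which the tool goes at most 41.7 mm and 7.16 degrees, less where a joint would pass 70% of its speed; a pose out of reach is approached as far as the arm can. A call with a gripper value outside its range is refused whole. The fingers move at their own pace and stop on an object; FORCE is the grip in N (left out, the last holds). Time passes only in rows, so rows that repeat a pose let the fingers close. It gives the time, the measured TCP pose, the force, the opening and the grip force at its end, in the units of the state.
- r.state(): the state, without advancing time (a new reading comes with each control period).
- r.camera(name): name is "scene" or "top" or "wrist"; returns a dict with "frame" (480x640x3 uint8, red, green, blue), "mtx" (3x3 intrinsics, pixels), "R" (3x3) and "t" (3): a world point X has camera coordinates R X + t. Camera axes: x right, y down, z forward; pixel columns grow to the right and rows downward; lengths in m; the calibration is good to about 2 mm. The wrist camera is an equidistant fisheye: a pixel r from the principal point sees the ray r / f radians off the axis. A picture is of the moment at which its call begins. There is no depth.
- r.finish_job(): hands the job in; it is judged then, once.
The state is a dict: "time": time; "joint_positions": joint angles; "joint_velocities": joint speeds; "effort": joint torques, N m; "tool_pos": TCP position; "eef_rot": TCP orientation; "contact_force": force on the tool from outside, world axes, zero at the start; "torque": the same for the moment, N m; "finger_gap": finger opening in m; "grip_force": force on a finger pad.
Only numpy, scipy, OpenCV 4.12 (cv2) and the standard library are available. Lean on these libraries where they do the work, as an engineer would, in place of code of your own. Each camera call takes 0.05 s, during which the arm holds its last target. There are 200 camera calls.

TASK

One ink tin has been knocked over and lies on its side in front of the row. Push it with the fingertips, without picking it up, so that it stands upright on its base with its lid up, then push it back into the gap in the row, onto the ring of dried ink it left there, until it rests against the wooden rail. Leave the other things where they are and finish clear of everything.

Things in the scene. Friction and masses are not known exactly. Their poses are not given: they have to be found in the camera images.
- tin: The fallen ink tin: closed tinplate cylinder, paper label, 90 mm diameter, 52 mm from base to lid, 0.3 to 0.6 kg. Origin at its very centre (45 mm up lying on its side, 26 mm up standing). Its x axis points out through the lid, base at -x. Starts on its side, x level, lid to the left, to the right or towards the robot; it can roll. Standing, it slides (friction 0.5 to 0.7).
- tin_lid (a point): Centre of the tin's lid (aluminium, 13 mm skirt, sunk centre with a raised ring; the base is plain rimmed steel). A level push high on the lid, 65 to 85 mm up, from lid towards base, tips the tin over its base's rim; past about 30 degrees it drops onto its base by itself and ends with its centre about 70 mm further along the push.
- ring_mark: Ring of dried black ink on the glass, 90 mm across, flat (nothing to touch): the tin's place, in the gap of the row. Origin at its centre on the table. Its centre is 47 mm in front of the rail's face, so a tin resting against the rail is within 2 mm of it.
- rail: Fixed wooden stop rail behind the row of tins, 600 mm long (along its y), 36 mm high, 20 mm thick. Origin at the middle of the foot of its front face; its x axis points away from the robot into the rail, its y axis runs along it (turned up to 4 degrees).
- tin_flat: Neighbour standing in the row: same tin as the fallen one, 90 mm diameter, 52 mm high, upright. Origin at the centre of its base. Places in the row are 115 mm apart. Bystander.
- tin_tall: Neighbour standing in the row: taller ink tin, 84 mm diameter, 86 mm high. Origin at the centre of its base. Bystander.
- tape_roll: Roll of masking tape lying flat by the rail's left end, 90 mm diameter, 25 mm high. Origin at the centre of its underside. Bystander.
- lino_block: Wood-mounted linocut block lying by the rail's right end, 75 x 100 x 22 mm. Origin at the centre of its underside. Bystander.
- brayer: Ink roller laid on its back: 100 mm rubber roller 45 mm thick along its y, 76 mm high, wooden handle towards its -x, 200 mm behind the roller. Origin on the table under the roller. Bystander.
- ink_knife: Ink knife lying flat, 235 mm long along its x (blade to +x), 19 mm high. Origin on the table under the blade's root. Bystander.
- baren: Round printing baren lying face down, 114 mm diameter, 30 mm high with its handle. Origin at the centre of its underside. Bystander.
- brush_jar: Glass jar 72 mm in diameter, 100 mm high, with brushes standing up to 225 mm high. Origin at the centre of its underside. Bystander.

How it is judged:
On the way, in this order (a step that is already met when the one before it is completed fails the run):
1. the fallen tin stands upright on its base, lid up (angle between tin's own x axis and vertical below 0.1 rad and height (world z) of tin below 0.032 m and linear speed of tin below 0.05 m/s), for 0.3 s.
2. the standing tin is in the gap, on its ring and against the rail (angle between tin's own x axis and vertical below 0.1 rad and height (world z) of tin below 0.032 m and horizontal distance between tin and ring_mark below 0.018 m and x of tin in the frame of rail above -0.053 m), for 0.2 s.
At the end, for the whole second after the job is handed in: The tin stands at rest on its base, lid up (within 0.1 rad), its centre within 18 mm of the ring mark's centre and its side within 8 mm of the rail's front face (all of step 2 and linear speed of tin below 0.02 m/s); the robot touches nothing.
It fails at once if the tin was lifted off the table instead of pushed (height (world z) of tin above 0.066 m or (angle between tin's own x axis and vertical below 0.15 rad and height (world z) of tin above 0.043 m) or (angle between tin's own x axis and vertical below 0.5 rad and height (world z) of tin above 0.058 m) or (angle between tin's own x axis and vertical between 1.42 and 1.72 rad and height (world z) of tin above 0.06 m) or (angle between tin's own x axis and vertical above 2.99 rad and height (world z) of tin above 0.043 m)).
It fails at once if one of the other things was shifted more than 20 mm (distance of any of tin_flat, tin_tall, tape_roll, lino_block, brayer, ink_knife, baren, brush_jar from where it was at the start of the episode above 0.02 m).
It fails at once if one of the other things was tipped (angle between any of tin_flat, tin_tall, tape_roll, lino_block, brayer, ink_knife, baren, brush_jar's own z axis and vertical above 0.3 rad).
It also fails if it takes over 64 s, if anything falls off the work surface, if the arm or the gripper's body presses on something with over 40 N, if the wrist force passes 120 N, or if a joint passes its speed limit or range.

## Working session

There is one attempt and no reset: what is moved stays moved. The work goes in short steps, Python scripts to look and compute and a shell command to move; the robot and the scene stay as the last step left them, time stands still between calls to the robot, and variables do not carry over. Pictures are saved under pics/ and viewed, at most 10 in all, crops included, and the job is handed in when it is done.

```bash
mkdir -p pics; ls
cat > h.py <<'E'
from cell import r
import numpy as np, cv2
from scipy.spatial.transform import Rotation as Ro
def snap(n,f):
    c=r.camera(n); cv2.imwrite('pics/'+f,c['frame'][:,:,::-1]); np.savez('pics/'+f+'.npz',mtx=c['mtx'],R=c['R'],t=c['t']); return c
def px2w(f,u,v,z=0.):
    c=np.load('pics/'+f+'.npz'); d=c['R'].T@(np.linalg.inv(c['mtx'])@[u,v,1]); o=-c['R'].T@c['t']
    return o+d*(z-o[2])/d[2]
def w2px(f,X):
    c=np.load('pics/'+f+'.npz'); p=c['mtx']@(c['R']@np.array(X)+c['t']); return p[:2]/p[2]
def tool():
    s=r.state(); q=s['eef_rot']; return np.array(s['tool_pos']),Ro.from_quat([q[1],q[2],q[3],q[0]]).as_matrix()
def go(tip,commanded_from=None):
    "cm shift in tool axes to bring the fingertips to world tip"
    p,R=tool(); return (R.T@(np.array(tip)-(p+R[:,2]*r.tip_reach)))*100
E
python3 - <<'E'
from h import *
snap('top','top0.png');snap('scene','scene0.png')
print(r.state()); print(r.tip_reach, tool()[1].round(3))
E
```

```text
pics
{'time': 0.1, 'joint_positions': array([ 1.10577086e+00,  2.17709644e-01,  1.61481213e+00, -1.68272575e-05,
        1.31130671e+00, -1.12198565e-01]), 'joint_velocities': array([-0.00022003, -0.00117388, -0.00094516,  0.00049964,  0.0002463 ,
       -0.00036003]), 'effort': array([ 3.51176286e-04, -3.98072648e+01, -3.04970670e+01, -6.74177181e-05,
        4.27271138e-03, -1.27193573e-05]), 'tool_pos': array([0.21578379, 0.58617507, 0.40345916]), 'eef_rot': array([-3.10388951e-04,  1.75497581e-01,  9.84479227e-01, -1.07398877e-03]), 'contact_force': array([-0.58017177,  0.46899129, -0.03960753]), 'torque': array([ 0.012645  ,  0.00265397, -0.00310874]), 'grip_force': 0.0, 'finger_gap': 0.0853372173988986}
0.1734 [[-0.938  0.346 -0.001]
 [ 0.346  0.938 -0.002]
 [ 0.    -0.002 -1.   ]]
```

View pics/top0.png

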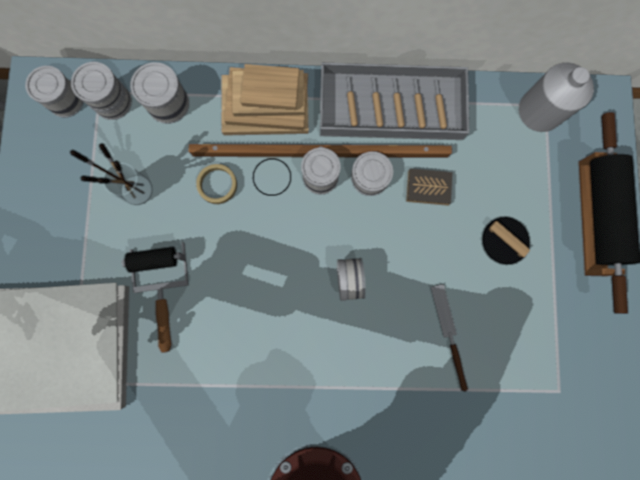

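View pics/scene0.png

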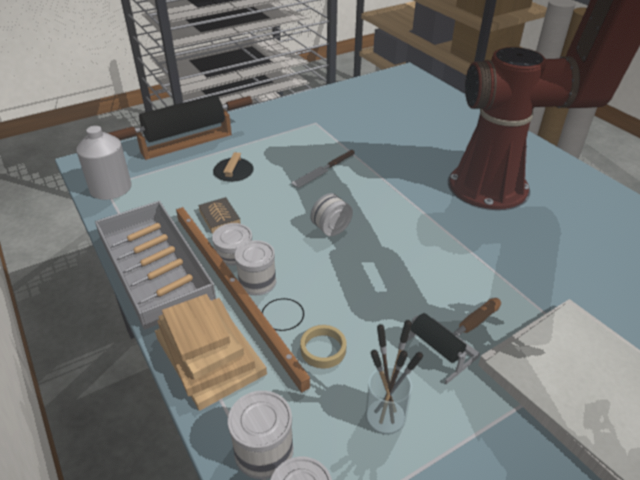

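The top view shows the tin at about (351,279) with its axis roughly left-right. The ring is at (272,177), the rail runs from (190,150) to (450,151), the tall/flat tins are at (320,170) and (372,172), and the tape is at (216,183). Next I'll zoom in to find which end is the lid.

Run:
```python
from h import *
a=cv2.imread('pics/top0.png')[240:320,300:400]; b=cv2.imread('pics/scene0.png')[175:255,280:380]
cv2.imwrite('pics/z.png',np.hstack([cv2.resize(a,None,fx=4,fy=4,interpolation=2),cv2.resize(b,None,fx=4,fy=4,interpolation=2)]))
f='top0.png'
print('ring',px2w(f,272,177), 'edges',px2w(f,252,177),px2w(f,292,177),px2w(f,272,158),px2w(f,272,196))
print('rail front top',px2w(f,190,156,.036),px2w(f,450,157,.036))
print('tin',px2w(f,351,279,.06),'L',px2w(f,338,279,.05),'R',px2w(f,365,279,.05))
print('tape',px2w(f,216,182,.025),'tall',px2w(f,320,162,.086),'flat',px2w(f,373,165,.052))
g='scene0.png'
print('ring sc',px2w(g,282,314))
```

```text
ring [0.69714122 0.11880235 0.        ] edges [0.69589644 0.16511968 0.        ] [0.69838855 0.0723902  0.        ] [0.74283666 0.12050745 0.        ] [0.65197413 0.11711697 0.        ]
rail front top [0.73101228 0.30100689 0.036     ] [ 0.74514171 -0.28825931  0.036     ]
tin [ 0.4610658  -0.06423133  0.06      ] L [ 0.46103012 -0.03684109  0.05      ] R [ 0.46229379 -0.09519565  0.05      ]
tape [0.67529854 0.24200589 0.025     ] tall [0.70968402 0.00789819 0.086     ] flat [ 0.71654596 -0.11046147  0.052     ]
ring sc [6.96380453e-01 1.17573671e-01 1.11022302e-16]
```

View pics/z.png

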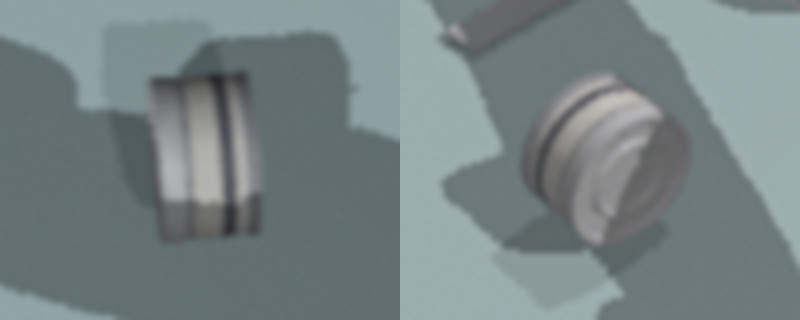

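The dark band, which sits near the base on standing tins, is on the right, and the ringed face points left. So the lid faces +y and I push towards -y.

Run:
```python
from h import *
f='top0.png'
P=[px2w(f,u,v,.045) for u,v in [(337.5,259.5),(340,300),(361.2,258),(365,298.8)]]
TL,BL,TR,BR=P; c=sum(P)/4; ax=(TL+BL-TR-BR); ax/=np.linalg.norm(ax)
e1=TL-BL; e1/=np.linalg.norm(e1);e2=TR-BR;e2/=np.linalg.norm(e2)
print('c',c,'axis deg',np.degrees(np.arctan2(ax[1],ax[0])),'edges',[np.degrees(np.arctan2(e[1],e[0])) for e in (e1,e2)],np.linalg.norm(TL-BL),np.linalg.norm(TL-TR))
for n in [(337,275),(363,280)]: print(px2w(f,*n,.075))
print('cam',-np.load('pics/'+f+'.npz')['R'].T@np.load('pics/'+f+'.npz')['t'])
print('knife tip',px2w(f,440,285),px2w(f,463,388))
t=[c[0]+.07*ax[0],c[1]+.07*ax[1],.15]; print(t,go(t))
```

```text
c [ 0.46202258 -0.06509817  0.045     ] axis deg 94.40495164272573 edges [np.float64(4.543100154123146), np.float64(5.92883994713493)] 0.08771404140827571 0.05191687407151067
[ 0.46797761 -0.03354956  0.075     ]
[ 0.45865335 -0.08854142  0.075     ]
cam [0.40276111 0.0057369  1.07871812]
knife tip [ 0.45529236 -0.27076671  0.        ] [ 0.2301288  -0.31881996  0.        ]
[np.float64(0.4566462176759169), np.float64(0.004695054311963098), 0.15] [-42.70142198 -46.18673819   8.09867949]
```

```bash
python3 -m crank '[{"grip":140,"dx":-42.7,"dy":-46.2,"dz":0,"rz":65},{"grip":140,"dx":-42.7,"dy":-46.2,"dz":0,"rz":65},{"grip":140,"dx":-42.7,"dy":-46.2,"dz":0,"rz":65},{"grip":140,"dx":-42.7,"dy":-46.2,"dz":0,"rz":65},{"grip":140,"dx":-42.7,"dy":-46.2,"dz":0,"rz":65},{"grip":140,"dx":-42.7,"dy":-46.2,"dz":0,"rz":65},{"grip":140,"dx":-42.7,"dy":-46.2,"dz":0,"rz":65},{"grip":140,"dx":-42.7,"dy":-46.2,"dz":0,"rz":65},{"grip":140,"dx":-42.7,"dy":-46.2,"dz":0,"rz":65},{"grip":140,"dx":-42.7,"dy":-46.2,"dz":0,"rz":65}]'
python3 - <<'E'
from h import *
print(tool(),go([.4566,.0047,.15]))
E
```

```text
(array([0.21578379, 0.58617507, 0.40345916]), array([[-9.38401005e-01,  3.45546780e-01, -9.88107811e-04],
       [ 3.45548113e-01,  9.38398891e-01, -2.00569424e-03],
       [ 2.34178087e-04, -2.22358428e-03, -9.99997500e-01]])) [-42.69691401 -46.18787113   8.09868307]validation failed for argument at $[0]...
```

```bash
python3 -m crank '[{"grip":140,"dx":-42.7,"dy":-46.2,"dz":0,"rx":0,"ry":0,"rz":65},{"grip":140,"dx":-42.7,"dy":-46.2,"dz":0,"rx":0,"ry":0,"rz":65},{"grip":140,"dx":-42.7,"dy":-46.2,"dz":0,"rx":0,"ry":0,"rz":65},{"grip":140,"dx":-42.7,"dy":-46.2,"dz":0,"rx":0,"ry":0,"rz":65},{"grip":140,"dx":-42.7,"dy":-46.2,"dz":0,"rx":0,"ry":0,"rz":65},{"grip":140,"dx":-42.7,"dy":-46.2,"dz":0,"rx":0,"ry":0,"rz":65},{"grip":140,"dx":-42.7,"dy":-46.2,"dz":0,"rx":0,"ry":0,"rz":65},{"grip":140,"dx":-42.7,"dy":-46.2,"dz":0,"rx":0,"ry":0,"rz":65},{"grip":140,"dx":-42.7,"dy":-46.2,"dz":0,"rx":0,"ry":0,"rz":65},{"grip":140,"dx":-42.7,"dy":-46.2,"dz":0,"rx":0,"ry":0,"rz":65}]' 40
python3 - <<'E'
from h import *
print(tool(),go([.4566,.0047,.15]))
E
```

```text
time: 0.93
tool_pos: [0.3755, 0.1997, 0.4044]
eef_rot: [0.0, 0.678, 0.735, 0.0]
contact_force: [0.5, 0.4, 0.1]
finger_gap: 0.0385
grip_force: 0.0
(array([0.37549739, 0.19973862, 0.40441531]), array([[-7.95342952e-02,  9.96832130e-01,  3.03776284e-06],
       [ 9.96832130e-01,  7.95342952e-02,  1.43194217e-06],
       [ 1.18579964e-06,  3.14202812e-06, -1.00000000e+00]])) [-20.08715057   6.53326295   8.10152734]
```

```bash
python3 -m crank '[{"grip":140,"dx":-20,"dy":6.5,"dz":8,"rx":0,"ry":0,"rz":0},{"grip":140,"dx":-20,"dy":6.5,"dz":8,"rx":0,"ry":0,"rz":0},{"grip":140,"dx":-20,"dy":6.5,"dz":8,"rx":0,"ry":0,"rz":0},{"grip":140,"dx":-20,"dy":6.5,"dz":8,"rx":0,"ry":0,"rz":0},{"grip":140,"dx":-20,"dy":6.5,"dz":8,"rx":0,"ry":0,"rz":0},{"grip":140,"dx":-20,"dy":6.5,"dz":8,"rx":0,"ry":0,"rz":0},{"grip":140,"dx":-20,"dy":6.5,"dz":15.5,"rx":0,"ry":0,"rz":0},{"grip":140,"dx":-20,"dy":6.5,"dz":15.5,"rx":0,"ry":0,"rz":0},{"grip":140,"dx":-20,"dy":6.5,"dz":15.5,"rx":0,"ry":0,"rz":0},{"grip":140,"dx":-20,"dy":6.5,"dz":15.5,"rx":0,"ry":0,"rz":0}]'
python3 - <<'E'
from h import *
p,R=tool();print(p+R[:,2]*r.tip_reach)
a=snap('top','t1.png')['frame'][150:350,220:460];b=snap('scene','s1.png')['frame'][130:330,200:440]
w=snap('wrist','w1.png')['frame']
im=np.hstack([cv2.resize(a,(384,320)),cv2.resize(b,(384,320))])
im=np.vstack([im,np.hstack([cv2.resize(w,(373,280)),np.zeros((280,395,3),np.uint8)])])
cv2.imwrite('pics/m1.png',im[:,:,::-1])
E
```

```text
time: 1.77
tool_pos: [0.4554, 0.0079, 0.2476]
eef_rot: [-0.003, 0.677, 0.736, -0.002]
contact_force: [0.3, -0.5, 1.2]
finger_gap: 0.0386
grip_force: 0.0
[0.45425593 0.00804757 0.07419427]
```

View pics/m1.png

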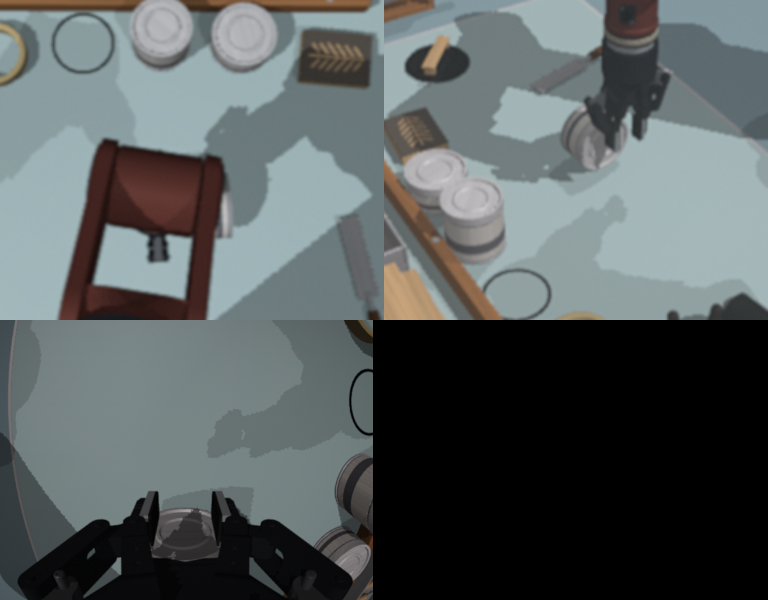

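The fingers (wrist px x 155 and 217) sit evenly about the lid (centre about 186), so I start the tipping push.

```bash
python3 -m crank '[{"grip":140,"dx":-1.5,"dy":0,"dz":0.4,"rx":0,"ry":0,"rz":0},{"grip":140,"dx":-2.5,"dy":0,"dz":0.4,"rx":0,"ry":0,"rz":0},{"grip":140,"dx":-3,"dy":0,"dz":0.4,"rx":0,"ry":0,"rz":0},{"grip":140,"dx":-3.5,"dy":0,"dz":0.4,"rx":0,"ry":0,"rz":0},{"grip":140,"dx":-4,"dy":0,"dz":0.4,"rx":0,"ry":0,"rz":0},{"grip":140,"dx":-4.5,"dy":0,"dz":0.4,"rx":0,"ry":0,"rz":0},{"grip":140,"dx":-5,"dy":0,"dz":0.4,"rx":0,"ry":0,"rz":0},{"grip":140,"dx":-5.5,"dy":0,"dz":0.4,"rx":0,"ry":0,"rz":0},{"grip":140,"dx":-6,"dy":0,"dz":0.4,"rx":0,"ry":0,"rz":0}]'
python3 - <<'E'
from h import *
p,R=tool();print(p+R[:,2]*r.tip_reach)
b=snap('scene','s2.png')['frame'][130:330,200:440]
w=snap('wrist','w2.png')['frame']
cv2.imwrite('pics/m2.png',np.hstack([cv2.resize(b,(384,320)),cv2.resize(w,(416,320))])[:,:,::-1])
E
```

```text
time: 2.67
tool_pos: [0.4622, -0.0525, 0.2458]
eef_rot: [0.0, 0.677, 0.736, -0.0]
contact_force: [0.3, 1.8, 1.6]
finger_gap: 0.0385
grip_force: 0.8
[ 0.46221652 -0.05249232  0.07243112]
```

View pics/m2.png

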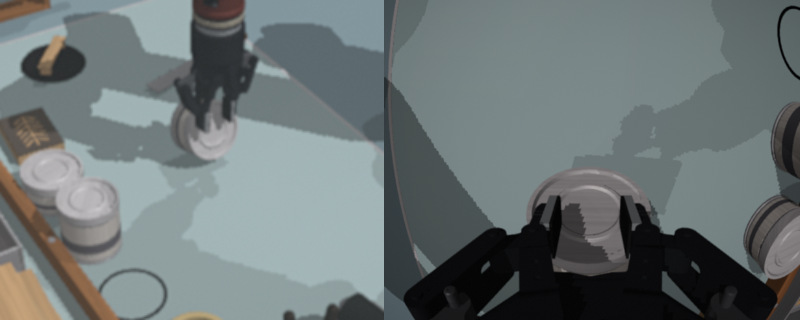

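The tin is tilting squarely, with the lid centred between the fingers at about (590,215). I'll continue the push.

```bash
python3 -m crank '[{"grip":140,"dx":-0.5,"dy":0,"dz":0,"rx":0,"ry":0,"rz":0},{"grip":140,"dx":-1,"dy":0,"dz":0,"rx":0,"ry":0,"rz":0},{"grip":140,"dx":-1.5,"dy":0,"dz":0,"rx":0,"ry":0,"rz":0},{"grip":140,"dx":-2,"dy":0,"dz":0,"rx":0,"ry":0,"rz":0},{"grip":140,"dx":-2.4,"dy":0,"dz":0,"rx":0,"ry":0,"rz":0},{"grip":140,"dx":-2.4,"dy":0,"dz":0,"rx":0,"ry":0,"rz":0},{"grip":140,"dx":-2.4,"dy":0,"dz":0,"rx":0,"ry":0,"rz":0},{"grip":140,"dx":-2.4,"dy":0,"dz":0,"rx":0,"ry":0,"rz":0}]'
python3 - <<'E'
from h import *
p,R=tool();print(p+R[:,2]*r.tip_reach)
b=snap('scene','s3.png')['frame'][130:330,200:440]
w=snap('wrist','w3.png')['frame']
cv2.imwrite('pics/m3.png',np.hstack([cv2.resize(b,(384,320)),cv2.resize(w,(416,320))])[:,:,::-1])
E
```

```text
time: 3.43
tool_pos: [0.464, -0.0759, 0.2456]
eef_rot: [-0.0, 0.677, 0.736, -0.0]
contact_force: [0.4, -0.2, 0.3]
finger_gap: 0.0382
grip_force: 0.0
[ 0.46396039 -0.07592227  0.07222597]
```

View pics/m3.png

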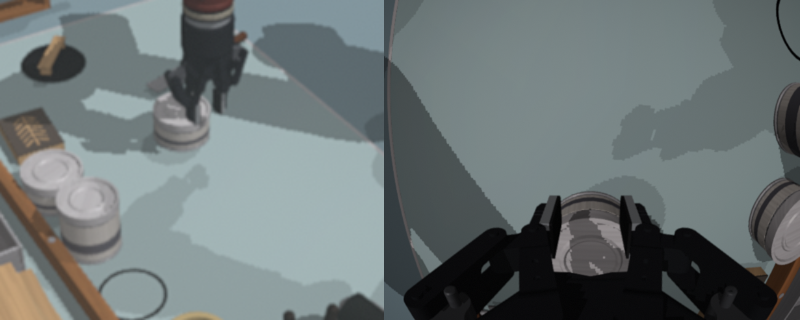

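The tin is upright, with its lid at about (183,105) in the left panel. I'll raise the gripper, go around to its -y side and measure it.

```bash
python3 -m crank '[{"grip":140,"dx":1,"dy":0,"dz":-4,"rx":0,"ry":0,"rz":0},{"grip":140,"dx":1,"dy":0,"dz":-7,"rx":0,"ry":0,"rz":0},{"grip":140,"dx":-3,"dy":0,"dz":-8,"rx":0,"ry":0,"rz":0},{"grip":140,"dx":-7,"dy":0,"dz":-8,"rx":0,"ry":0,"rz":0},{"grip":140,"dx":-11,"dy":0,"dz":-8,"rx":0,"ry":0,"rz":0},{"grip":140,"dx":-15,"dy":0,"dz":-8,"rx":0,"ry":0,"rz":0},{"grip":140,"dx":-15,"dy":0,"dz":-8,"rx":0,"ry":0,"rz":0},{"grip":140,"dx":-15,"dy":0,"dz":-8,"rx":0,"ry":0,"rz":0}]'
python3 - <<'E'
from h import *
p,R=tool();print(p+R[:,2]*r.tip_reach,R.round(3).tolist())
c=snap('scene','s4.png'); im=c['frame'].copy()
th=np.linspace(0,2*np.pi,60)
for cx,cy,col in [(.468,-.135,(255,0,0)),(.697,.118,(0,255,0))]:
  for z,d in [(0,45),(.052 if cx<.5 else 0,45)]:
    q=np.array([w2px('s4.png',[cx+.045*np.cos(t),cy+.045*np.sin(t),z]) for t in th])
    cv2.polylines(im,[q.round().astype(int)],True,col,1)
f='s4.png';print(w2px(f,[.468,-.135,.052]))
im=cv2.resize(im[150:350,220:420],(600,600),interpolation=cv2.INTER_CUBIC)
cv2.imwrite('pics/m4.png',im[:,:,::-1])
E
```

```text
time: 4.2
tool_pos: [0.4766, -0.2271, 0.3259]
eef_rot: [0.0, 0.678, 0.735, 0.0]
contact_force: [0.4, 0.4, -0.8]
finger_gap: 0.0386
grip_force: 0.0
[ 0.47667181 -0.22711106  0.1524585 ] [[-0.08, 0.997, 0.0], [0.997, 0.08, 0.0], [-0.0, 0.0, -1.0]]
[313.52768101 198.37152795]
```

View pics/m4.png

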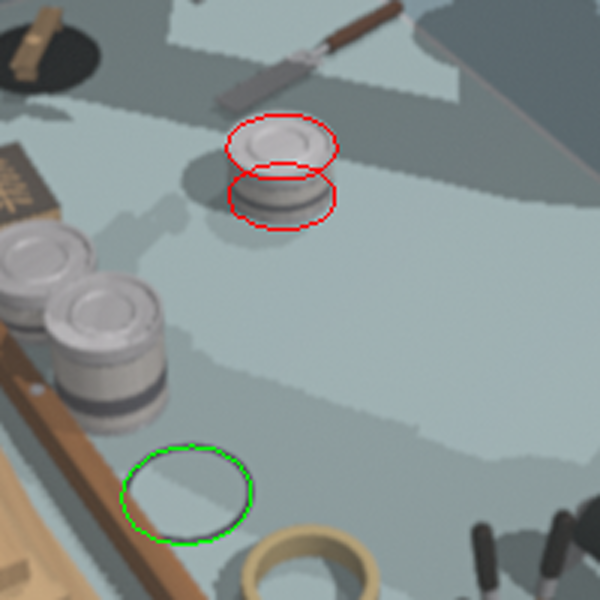

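The predicted circles, tin at (0.468,-0.135) and ring at (0.697,0.118), match the picture. I'll descend behind the tin with wider fingers, then push along +y.

```bash
python3 -m crank '[{"grip":90,"dx":0,"dy":-0.9,"dz":4,"rx":0,"ry":0,"rz":4.6},{"grip":90,"dx":0,"dy":-0.9,"dz":8,"rx":0,"ry":0,"rz":4.6},{"grip":90,"dx":0,"dy":-0.9,"dz":11,"rx":0,"ry":0,"rz":4.6},{"grip":90,"dx":0,"dy":-0.9,"dz":13.2,"rx":0,"ry":0,"rz":4.6},{"grip":90,"dx":0,"dy":-0.9,"dz":13.2,"rx":0,"ry":0,"rz":4.6},{"grip":90,"dx":0,"dy":-0.9,"dz":13.2,"rx":0,"ry":0,"rz":4.6},{"grip":90,"dx":0,"dy":-0.9,"dz":13.2,"rx":0,"ry":0,"rz":4.6}]'
python3 - <<'E'
from h import *
p,R=tool();print(p+R[:,2]*r.tip_reach,R.round(3).tolist(), go([.468,.0657,.02]))
E
```

```text
time: 4.83
tool_pos: [0.4684, -0.2256, 0.195]
eef_rot: [0.001, 0.705, 0.709, 0.0]
contact_force: [0.4, -0.3, 0.1]
finger_gap: 0.0554
grip_force: 0.0
[ 0.46869485 -0.22576331  0.02160127] [[-0.005, 1.0, 0.002], [1.0, 0.005, -0.001], [-0.001, 0.002, -1.0]] [29.14647295  0.06611658  0.13340167]
```

```bash
python3 -m crank '[{"grip":90,"dx":2,"dy":0,"dz":0,"rx":0,"ry":0,"rz":0},{"grip":90,"dx":3,"dy":0,"dz":0,"rx":0,"ry":0,"rz":0},{"grip":90,"dx":4,"dy":0,"dz":0,"rx":0,"ry":0,"rz":0},{"grip":90,"dx":5,"dy":0,"dz":0,"rx":0,"ry":0,"rz":0},{"grip":90,"dx":6.5,"dy":0,"dz":0,"rx":0,"ry":0,"rz":0},{"grip":90,"dx":8,"dy":0,"dz":0,"rx":0,"ry":0,"rz":0},{"grip":90,"dx":9.5,"dy":0,"dz":0,"rx":0,"ry":0,"rz":0},{"grip":90,"dx":11,"dy":0,"dz":0,"rx":0,"ry":0,"rz":0},{"grip":90,"dx":12.5,"dy":0,"dz":0,"rx":0,"ry":0,"rz":0},{"grip":90,"dx":14,"dy":0,"dz":0,"rx":0,"ry":0,"rz":0}]'
python3 -m crank '[{"grip":90,"dx":1.5,"dy":0,"dz":0,"rx":0,"ry":0,"rz":0},{"grip":90,"dx":3,"dy":0,"dz":0,"rx":0,"ry":0,"rz":0},{"grip":90,"dx":4.5,"dy":0,"dz":0,"rx":0,"ry":0,"rz":0},{"grip":90,"dx":6,"dy":0,"dz":0,"rx":0,"ry":0,"rz":0},{"grip":90,"dx":7.5,"dy":0,"dz":0,"rx":0,"ry":0,"rz":0},{"grip":90,"dx":9,"dy":0,"dz":0,"rx":0,"ry":0,"rz":0},{"grip":90,"dx":10.5,"dy":0,"dz":0,"rx":0,"ry":0,"rz":0},{"grip":90,"dx":12,"dy":0,"dz":0,"rx":0,"ry":0,"rz":0},{"grip":90,"dx":13,"dy":0,"dz":0,"rx":0,"ry":0,"rz":0},{"grip":90,"dx":14,"dy":0,"dz":0,"rx":0,"ry":0,"rz":0}]'
python3 - <<'E'
from h import *
p,R=tool();print(p+R[:,2]*r.tip_reach,R.round(3).tolist(), go([.468,.0657,.02]))
E
```

```text
time: 5.67
tool_pos: [0.4684, -0.0862, 0.1956]
eef_rot: [0.003, 0.706, 0.709, 0.0]
contact_force: [0.7, -3.9, 2.3]
finger_gap: 0.0554
grip_force: 2.1
time: 6.5
tool_pos: [0.4676, 0.0542, 0.1951]
eef_rot: [0.002, 0.705, 0.709, 0.0]
contact_force: [0.1, -5.4, 5.6]
finger_gap: 0.055
grip_force: 3.5
[0.46809222 0.05391354 0.02166634] [[-0.005, 1.0, 0.003], [1.0, 0.005, -0.002], [-0.002, 0.003, -1.0]] [ 1.17899279 -0.00412876  0.16436935]
```

```bash
python3 -m crank '[{"grip":90,"dx":0.6,"dy":0,"dz":0,"rx":0,"ry":0,"rz":0},{"grip":90,"dx":1.2,"dy":0,"dz":0,"rx":0,"ry":0,"rz":0},{"grip":90,"dx":1.2,"dy":0,"dz":0,"rx":0,"ry":0,"rz":0},{"grip":90,"dx":-1,"dy":0,"dz":0,"rx":0,"ry":0,"rz":0},{"grip":90,"dx":-4,"dy":0,"dz":0,"rx":0,"ry":0,"rz":0},{"grip":90,"dx":-4,"dy":0,"dz":-4,"rx":0,"ry":0,"rz":0},{"grip":90,"dx":-4,"dy":0,"dz":-8,"rx":0,"ry":0,"rz":0},{"grip":90,"dx":-4,"dy":0,"dz":-12,"rx":0,"ry":0,"rz":0},{"grip":90,"dx":-4,"dy":0,"dz":-12,"rx":0,"ry":0,"rz":0},{"grip":90,"dx":-4,"dy":0,"dz":-12,"rx":0,"ry":0,"rz":0}]'
python3 - <<'E'
from h import *
p,R=tool();print(p+R[:,2]*r.tip_reach,R.round(3).tolist(), go([.385,.111,.14]))
c=snap('scene','s5.png'); im=c['frame'].copy()
th=np.linspace(0,2*np.pi,60)
for z in (0,.052):
    q=np.array([w2px('s5.png',[.468+.045*np.cos(t),.113+.045*np.sin(t),z]) for t in th])
    cv2.polylines(im,[q.round().astype(int)],True,(255,0,0),1)
u,v=w2px('s5.png',[.468,.113,.026]).astype(int);print(u,v)
for d in [(.01,0),(0,.01)]: print(w2px('s5.png',[.468+d[0],.113+d[1],.026])-w2px('s5.png',[.468,.113,.026]))
cv2.imwrite('pics/m5.png',cv2.resize(im[v-60:v+60,u-60:u+60],(600,600),interpolation=2)[:,:,::-1])
E
```

```text
time: 7.33
tool_pos: [0.4678, 0.0139, 0.3163]
eef_rot: [0.002, 0.706, 0.708, 0.002]
contact_force: [0.1, 0.3, -0.3]
finger_gap: 0.0553
grip_force: 0.0
[0.46885966 0.01398361 0.14290914] [[-0.003, 1.0, 0.006], [1.0, 0.003, 0.001], [0.001, 0.006, -1.0]] [ 9.72404721 -8.36138075  0.24712216]
370 264
[-3.68369307  1.60582854]
[2.61262504 2.65670284]
```

View pics/m5.png

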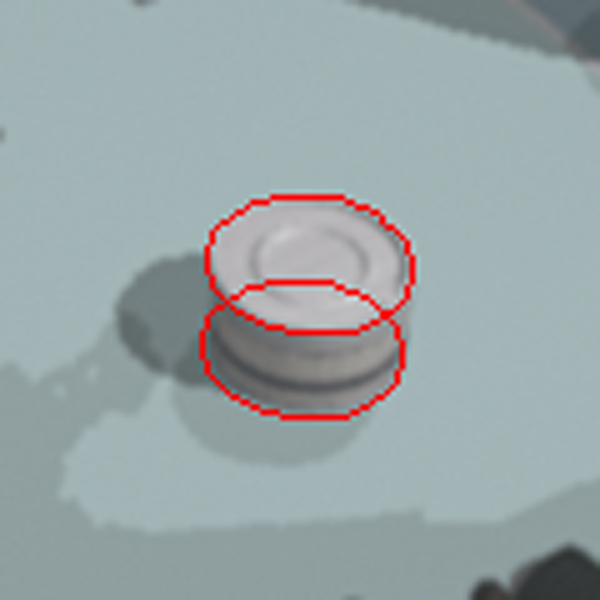

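The tin matches the predicted circle at (0.468,0.113) within about 2 mm. Next I move to its robot side and turn the gripper.

```bash
python3 -m crank '[{"grip":90,"dx":0,"dy":-4,"dz":0,"rx":0,"ry":0,"rz":-91},{"grip":90,"dx":0,"dy":-8.4,"dz":0,"rx":0,"ry":0,"rz":-91},{"grip":90,"dx":4,"dy":-8.4,"dz":0,"rx":0,"ry":0,"rz":-91},{"grip":90,"dx":8,"dy":-8.4,"dz":0,"rx":0,"ry":0,"rz":-91},{"grip":90,"dx":9.7,"dy":-8.4,"dz":0,"rx":0,"ry":0,"rz":-91},{"grip":90,"dx":9.7,"dy":-8.4,"dz":0,"rx":0,"ry":0,"rz":-91},{"grip":90,"dx":9.7,"dy":-8.4,"dz":0,"rx":0,"ry":0,"rz":-91},{"grip":90,"dx":9.7,"dy":-8.4,"dz":0,"rx":0,"ry":0,"rz":-91},{"grip":90,"dx":9.7,"dy":-8.4,"dz":0,"rx":0,"ry":0,"rz":-91},{"grip":90,"dx":9.7,"dy":-8.4,"dz":0,"rx":0,"ry":0,"rz":-91}]'
python3 - <<'E'
from h import *
p,R=tool();print(p+R[:,2]*r.tip_reach,np.degrees(np.arctan2(R[1,1],R[0,1])), go([.385,.111,.022]))
E
```

```text
time: 8.22
tool_pos: [0.3809, 0.1108, 0.3107]
eef_rot: [-0.003, 0.155, 0.988, -0.0]
contact_force: [0.3, 0.3, -0.5]
finger_gap: 0.0552
grip_force: 0.0
[0.3797322  0.11077245 0.13731834] 72.1786086786264 [-0.56742976  0.20505605 11.5281042 ]
```

```bash
python3 -m crank '[{"grip":90,"dx":-0.3,"dy":0.1,"dz":0,"rx":0,"ry":0,"rz":-19.2},{"grip":90,"dx":-0.3,"dy":0.1,"dz":0,"rx":0,"ry":0,"rz":-19.2},{"grip":90,"dx":-0.3,"dy":0.1,"dz":4,"rx":0,"ry":0,"rz":-19.2},{"grip":90,"dx":-0.3,"dy":0.1,"dz":8,"rx":0,"ry":0,"rz":-19.2},{"grip":90,"dx":-0.3,"dy":0.1,"dz":11.5,"rx":0,"ry":0,"rz":-19.2},{"grip":90,"dx":-0.3,"dy":0.1,"dz":11.5,"rx":0,"ry":0,"rz":-19.2},{"grip":90,"dx":-0.3,"dy":0.1,"dz":11.5,"rx":0,"ry":0,"rz":-19.2}]'
python3 - <<'E'
from h import *
p,R=tool();print(p+R[:,2]*r.tip_reach,np.degrees(np.arctan2(R[1,1],R[0,1])), go([.697-.047,.1175,.022]))
E
```

```text
time: 8.8
tool_pos: [0.3824, 0.1104, 0.195]
eef_rot: [-0.006, -0.009, 1.0, -0.0]
contact_force: [0.2, -0.2, 0.8]
finger_gap: 0.0554
grip_force: 0.0
[0.38038552 0.11024692 0.02164918] 90.99892814588522 [-26.96769901   0.25513782  -0.35372014]
```

```bash
python3 -m crank '[{"grip":90,"dx":-2,"dy":0.02,"dz":0,"rx":0,"ry":0,"rz":0},{"grip":90,"dx":-3,"dy":0.03,"dz":0,"rx":0,"ry":0,"rz":0},{"grip":90,"dx":-4,"dy":0.04,"dz":0,"rx":0,"ry":0,"rz":0},{"grip":90,"dx":-5,"dy":0.05,"dz":0,"rx":0,"ry":0,"rz":0},{"grip":90,"dx":-6.5,"dy":0.06,"dz":0,"rx":0,"ry":0,"rz":0},{"grip":90,"dx":-8,"dy":0.08,"dz":0,"rx":0,"ry":0,"rz":0},{"grip":90,"dx":-9.5,"dy":0.09,"dz":0,"rx":0,"ry":0,"rz":0},{"grip":90,"dx":-11,"dy":0.1,"dz":0,"rx":0,"ry":0,"rz":0},{"grip":90,"dx":-12.5,"dy":0.12,"dz":0,"rx":0,"ry":0,"rz":0},{"grip":90,"dx":-14,"dy":0.13,"dz":0,"rx":0,"ry":0,"rz":0}]'
python3 -m crank '[{"grip":90,"dx":-1.5,"dy":0.01,"dz":0,"rx":0,"ry":0,"rz":0},{"grip":90,"dx":-3,"dy":0.03,"dz":0,"rx":0,"ry":0,"rz":0},{"grip":90,"dx":-4.5,"dy":0.05,"dz":0,"rx":0,"ry":0,"rz":0},{"grip":90,"dx":-6,"dy":0.06,"dz":0,"rx":0,"ry":0,"rz":0},{"grip":90,"dx":-7.5,"dy":0.08,"dz":0,"rx":0,"ry":0,"rz":0},{"grip":90,"dx":-9,"dy":0.1,"dz":0,"rx":0,"ry":0,"rz":0},{"grip":90,"dx":-10,"dy":0.11,"dz":0,"rx":0,"ry":0,"rz":0},{"grip":90,"dx":-11,"dy":0.12,"dz":0,"rx":0,"ry":0,"rz":0},{"grip":90,"dx":-11.5,"dy":0.12,"dz":0,"rx":0,"ry":0,"rz":0},{"grip":90,"dx":-12,"dy":0.12,"dz":0,"rx":0,"ry":0,"rz":0}]'
python3 - <<'E'
from h import *
p,R=tool();print(p+R[:,2]*r.tip_reach,np.degrees(np.arctan2(R[1,1],R[0,1])), go([.697-.047,.1175,.022]))
E
```

```text
time: 9.63
tool_pos: [0.5261, 0.1144, 0.1997]
eef_rot: [-0.001, -0.009, 1.0, 0.0]
contact_force: [-3.9, 1.2, 3.4]
finger_gap: 0.0552
grip_force: 3.6
time: 10.47
tool_pos: [0.6459, 0.1177, 0.1996]
eef_rot: [-0.001, -0.009, 1.0, 0.0]
contact_force: [-5.1, 0.0, 5.0]
finger_gap: 0.055
grip_force: 3.1
[0.64563678 0.11770632 0.02620619] 91.0064419446118 [-0.43646375 -0.02830177  0.42002508]
```

```bash
python3 -m crank '[{"grip":90,"dx":-0.2,"dy":0,"dz":0,"rx":0,"ry":0,"rz":0},{"grip":90,"dx":-0.4,"dy":0,"dz":0,"rx":0,"ry":0,"rz":0},{"grip":90,"dx":-0.5,"dy":0,"dz":0,"rx":0,"ry":0,"rz":0},{"grip":90,"dx":-0.5,"dy":0,"dz":0,"rx":0,"ry":0,"rz":0}]'
python3 -m crank '[{"grip":90,"dx":-0.1,"dy":0,"dz":0,"rx":0,"ry":0,"rz":0},{"grip":90,"dx":-0.2,"dy":0,"dz":0,"rx":0,"ry":0,"rz":0},{"grip":90,"dx":-0.2,"dy":0,"dz":0,"rx":0,"ry":0,"rz":0}]'
```

```text
time: 10.8
tool_pos: [0.6503, 0.1178, 0.1994]
eef_rot: [-0.0, -0.009, 1.0, -0.0]
contact_force: [-5.6, -0.5, 5.8]
finger_gap: 0.0553
grip_force: 3.2
time: 11.05
tool_pos: [0.6522, 0.1179, 0.1992]
eef_rot: [-0.0, -0.009, 1.0, -0.0]
contact_force: [-4.6, -0.1, 5.1]
finger_gap: 0.0551
grip_force: 3.5
```

```bash
python3 -m crank '[{"grip":90,"dx":-0.1,"dy":0,"dz":0,"rx":0,"ry":0,"rz":0},{"grip":90,"dx":-0.2,"dy":0,"dz":0,"rx":0,"ry":0,"rz":0},{"grip":90,"dx":-0.2,"dy":0,"dz":0,"rx":0,"ry":0,"rz":0}]'
python3 -m crank '[{"grip":90,"dx":-0.1,"dy":0,"dz":0,"rx":0,"ry":0,"rz":0},{"grip":90,"dx":-0.2,"dy":0,"dz":0,"rx":0,"ry":0,"rz":0},{"grip":90,"dx":-0.2,"dy":0,"dz":0,"rx":0,"ry":0,"rz":0}]'
```

```text
time: 11.3
tool_pos: [0.6543, 0.1179, 0.1991]
eef_rot: [-0.0, -0.009, 1.0, 0.0]
contact_force: [-4.0, -1.0, 4.5]
finger_gap: 0.0553
grip_force: 3.5
time: 11.55
tool_pos: [0.6552, 0.118, 0.199]
eef_rot: [-0.003, -0.009, 1.0, -0.0]
contact_force: [-8.8, -0.1, 8.5]
finger_gap: 0.0552
grip_force: 5.8
```

The force rises to 8.8 N, so the tin is on the rail. I'll back off and check.

```bash
python3 -m crank '[{"grip":90,"dx":1,"dy":0,"dz":0,"rx":0,"ry":0,"rz":0},{"grip":90,"dx":4,"dy":0,"dz":0,"rx":0,"ry":0,"rz":0},{"grip":90,"dx":8,"dy":0,"dz":0,"rx":0,"ry":0,"rz":0},{"grip":90,"dx":12,"dy":0,"dz":-4,"rx":0,"ry":0,"rz":0},{"grip":90,"dx":16,"dy":0,"dz":-8,"rx":0,"ry":0,"rz":0},{"grip":90,"dx":20,"dy":0,"dz":-12,"rx":0,"ry":0,"rz":0},{"grip":90,"dx":22,"dy":0,"dz":-14,"rx":0,"ry":0,"rz":0},{"grip":90,"dx":22,"dy":0,"dz":-14,"rx":0,"ry":0,"rz":0},{"grip":90,"dx":22,"dy":0,"dz":-14,"rx":0,"ry":0,"rz":0}]'
python3 - <<'E'
from h import *
ims=[]
for n,f in (('scene','s6.png'),('top','t6.png')):
    im=snap(n,f)['frame'].copy()
    th=np.linspace(0,2*np.pi,60)
    for z in (0,.052):
        q=np.array([w2px(f,[.698+.045*np.cos(t),.1185+.045*np.sin(t),z]) for t in th])
        cv2.polylines(im,[q.round().astype(int)],True,(255,0,0),1)
    u,v=w2px(f,[.698,.1185,.026]).astype(int)
    ims.append(cv2.resize(im[v-60:v+60,u-60:u+60],(400,400),interpolation=2))
cv2.imwrite('pics/m6.png',np.hstack(ims)[:,:,::-1])
E
```

```text
time: 12.3
tool_pos: [0.4357, 0.1144, 0.3437]
eef_rot: [0.005, -0.009, 1.0, 0.001]
contact_force: [0.6, 0.4, 0.1]
finger_gap: 0.0556
grip_force: 0.0
```

View pics/m6.png

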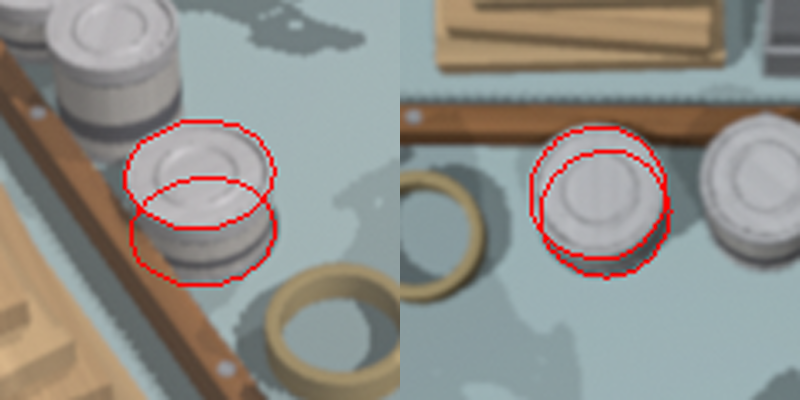

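The tin stands on the ring, matching the overlay in both views, against the rail and with its neighbours undisturbed. The gripper is clear.

```bash
python3 -c "
from cell import r
print(r.finish_job())"
```

```text
the job is handed in; nothing more can be done
None
```

The tin stands lid up on its ring against the rail, the other things show no sign of having moved, the gripper is clear, and the job is handed in (no verdict was returned).

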